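# Draw a foundry pattern with the T-headed lifting key

### The arm

A 6-joint arm with a two-finger parallel gripper is mounted at the origin on the work surface. World frame = base frame: x ahead of the robot, y to its left, z up, the work surface at z = 0. Lengths are in m, angles in degrees, forces in N, time in s.
With the tool pointing down it reaches from about 0.375 to 0.9 m from the base axis. Payload 3.1 kg.
Tool frame: the origin (TCP) lies between the finger pads; the fingertips stand bot.tip_extent ahead of it and the grasp point (between the pads) lies 2 mm behind it (bot.tip_extent is the distance from the TCP to the fingertips, in m); z points along the fingers, y is the direction in which the jaws open and shut (so a half turn about z gives the same grasp; the last joint's range is limited). The gripper opens to 87 mm and grips with 3 to 60 N. Pads are 19 mm wide; open, the fingers measure 117 mm over their backs; the gripper's body (75 mm by 190 mm) begins 51 mm behind the grasp point.
Start: joints at [64.486, 30.224, 82.088, -0, 67.689, -10.227], TCP at [0.165, 0.603, 0.24] pointing down, gripper open.
Joint ranges: [-176.69, 176.69], [-43.24, 126.21], [12.49, 139.97], [-82, 262], [0, 151.66], [-163.58, 163.58]. Speed limits (degrees/s): [159.86, 159.86, 180, 180, 180, 180].

### API

Orientations are given as a 3x3 rotation matrix whose columns are the frame's x, y, z axes.
In Python, from rig import bot, imaging, recognise, masks_of, mark_of gives the robot as it stands.
- The arm moves only by the tool send_rows, never from a script. Its argument "plan" is a list that holds one entry, the list of rows, each a list of 5 numbers: the shift along the world's x, y, z normalised to -1 to 1, where 1 is 0.03 m, then the turn about the world's z normalised to -1 to 1, where 1 is 0.1 rad, then the closure, from -1 (fully open) to 1 (shut). A call has 1 to 20 rows; each row shifts and turns the commanded pose from where the row before left it; what a row does not reach is not made up. A row lasts 1/10 s, in which the tool goes at most 50 mm and 8.59 degrees, less where a joint would pass 70% of its speed; a pose out of reach is approached as far as the arm can. A call with a number of a shift or a turn outside -1 to 1 is refused whole. A call with a gripper value outside its range is refused whole. The fingers move at their own pace and stop on an object; the grip force is fixed at half the most. Time passes only in rows, so rows that do not move let the fingers close. It gives the time, the measured TCP pose, the force and the opening at its end, in the units of the state.
- bot.read_state(): the state, without advancing time (a new reading comes with each control period).
- imaging.capture(name): name is "scene" or "top" or "wrist"; returns a dict with "img" (480x640x3 uint8, blue, green, red), "mtx" (3x3 intrinsics, pixels), "pose" (4x4, takes a point from camera to world coordinates); the wrist camera has in their place "T_tool_cam" (4x4, takes a point from camera to tool coordinates, whose origin is the TCP and whose axes are the flange's). Camera axes: x right, y down, z forward; pixel columns grow to the right and rows downward; lengths in m; the calibration is good to about 2 mm. The wrist camera is an equidistant fisheye: a pixel r from the principal point sees the ray r / f radians off the axis. A picture is of the moment at which its call begins: read the wrist's pose just before it. There is no depth.
- bot.hand_in(): hands the job in, once; it reports no verdict.
Trained networks look in the newest picture that a camera, given by its name, has taken for a name from the list of things; names that differ only in an ending like _2 or _b are one class to them, and where a whole thing is asked for, a point or a joint stands for the part that bears it (a point fixed in the world has none). Each returns a list of dicts, best first, with "conf" (0 to 1); they miss things now and then, are a little off and sometimes report something else, mostly with a low value. They report only what shows in the picture. A call takes as long as a camera call. They do not tell look-alikes from the thing itself.
- recognise(camera, target): "at" ([x, y, z] in m, in world coordinates, good to about 4 mm: the middle of the surface that is visible of it).
- masks_of(camera, target): "region" (480x640 bool, what is visible of it).
- mark_of(camera, target): "at" ([x, y, z] in m, in world coordinates, good to about 4 mm: a listed point, or the origin of a listed thing).
The state is a dict: "time_s": time; "joint_positions": joint angles; "qvel": joint speeds; "tau": joint torques, N m; "position": TCP position; "tcp_rot": TCP orientation; "force": force on the tool from outside, world axes, zero at the start; "moment": the same for the moment, N m; "opening": opening from 0.0 (shut) to 1.0 (fully open).
Only numpy, scipy, OpenCV 4.12 (cv2) and the standard library are available. Lean on these libraries where they do the work, as an engineer would, in place of code of your own. Each camera call takes 0.05 s, during which the arm holds its last target.

### The job

Take the T-handled lifting key out of the tool block, pass its T-head down through the slot of the steel lifting plate in the top of the wooden pattern, feeling for the slot gently, and turn it a quarter turn so that it locks under the plate. Then draw the pattern straight up out of the mould with the key and set it down gently and flat on the middle of the plywood board, leaving the key locked in the plate. Do not force anything against the mould, the pattern or the board, and leave the other tools where they are.

Things in the scene. Friction and masses are not known exactly. Their poses are not given: they have to be found in the camera images.
- mould: Fixed iron moulding box, 240 x 180 x 80 mm plus a lug at either end, filled level with hard black sand. Origin: centre of its underside, on the table; z up, x along the 240 mm side. Its sand top is at z = 80 mm. In the middle is the cavity, 124 x 102 mm (long side along x) and 45 mm deep, that the pattern lies in with 2 mm to spare on each side. Sand crumbles: more than 30 N on it breaks it.
- pattern: Loose wooden block pattern, 120 x 98 mm at the top, drawn in 3 mm a side towards the bottom, 45 mm high, 0.2 to 0.45 kg with its plate, lying in the cavity with its top level with the sand, so that fingers cannot take it. Origin: centre of its underside; x along the 120 mm side, z up. The centre of mass is near the middle.
- plate_mid (a point): Point on the pattern's vertical centre line, level with the top face of the steel lifting plate (45.5 mm above the pattern's underside). The plate, 68 x 72 mm and 5 mm thick, is fixed fast and flush in the pattern's top. Its one slot is 35 mm long (along the pattern's x) and 14 mm wide. See pocket for where the slot lies.
- pocket (a point): Point 28.5 mm below plate_mid, on the floor of the wooden pocket (42 mm along the pattern's x, 52 mm along y) under the plate, where the T-head can turn either way. The plate was let in by hand: along the pattern's x the slot is centred over this point, but along its y the slot may be centred anywhere up to 9 mm to either side, to be seen or found by feel.
- key: Loose steel lifting key, 111 mm tall, 0.2 kg, standing upright in one of the two pockets of the tool block. Origin: centre of the underside of its foot; z up. The foot is the T-head, 30 mm along x, 12 mm along y, 9 mm high; above it a round stem 11 mm thick; on top the cross handle, parallel to the T-head.
- key_head (a point): Middle of the T-head of the key, 4.5 mm above the key's underside.
- key_handle (a point): Middle of the key's cross handle: a bar 64 mm along the key's x, 14 mm wide along y, 16 mm high, centred 103 mm above the key's underside.
- block: Fixed wooden tool block, 200 mm (x) x 64 x 45 mm high. Origin: centre of its underside. Two pockets, 36 mm along x by 17 mm along y and 37 mm deep, at x = -45 and +45 mm; the key stands in one, a vent rod with a round wooden handle (46 mm high above the block) in the other.
- board: Fixed plywood board, 180 mm (x) x 150 mm (y), 18 mm thick, lying on the table. Origin: centre of its underside, on the table; z up.
- vent_rod: Bystander: vent rod with a round wooden handle, in the tool block. Origin: centre of the underside of the handle.
- slick: Bystander: small steel slick (double-ended smoothing tool), 120 mm long, 7 mm high, lying on the sand at one end of the mould. Origin: its middle.
- rammer: Bystander: wooden bench rammer, 62 mm wide, 184 mm tall, standing on the table. Origin: centre of its underside.
- sprue_pin: Bystander: tapered wooden sprue pin, 36 mm wide, 121 mm tall, standing on the table. Origin: centre of its underside.
- tin: Bystander: plain metal tin, 72 mm wide, 100 mm tall. Origin: centre of its underside.
- water: Bystander: water bottle, 66 mm wide, 200 mm tall. Origin: centre of its underside.
- brush: Bystander: hand brush lying on the table near the robot. Origin: centre of its underside.
- trowel: Bystander: moulder's trowel, 240 mm long, lying on the table near the robot. Origin: under its heel.
- mallet: Bystander: wooden mallet, 70 mm high, lying on the table. Origin: under the middle of its head.
Mind the look-alikes: they are no part of the job. Leave any green look-alike of the board alone.

How it is judged (in metres and radians):
On the way, in this order (a step that is already met when the one before it is completed fails the run):
1. the T-head is through the slot, wholly below the plate (z of key_head in the frame of pattern between 0.01 and 0.035 m and horizontal distance between key_head and pattern below 0.03 m), for 0.1 s.
2. the key is turned to lock: at least 69 degrees across the slot, its head below the plate (z of key_head in the frame of pattern between 0.01 and 0.038 m and horizontal distance between key_head and pattern below 0.03 m and angle between the x axis of key and the x axis of pattern, either way round above 1.2 rad), for 0.1 s.
3. the pattern hangs level on the locked key, clear of the mould (all of step 2 and z of pattern in the frame of mould above 0.085 m and angle between pattern's own z axis and vertical below 0.2 rad), for 0.1 s.
At the end, for the whole second after the job is handed in: The pattern lies flat (within 3.4 degrees) on the plywood board, its centre within 40 mm of the board's centre, at rest; the key is let go and at rest, still locked in the plate: its head below the plate and at least 57 degrees across the slot (horizontal distance between pattern and board below 0.04 m and z of pattern in the frame of board between 0.014 and 0.022 m and angle between pattern's own z axis and vertical below 0.06 rad and linear speed of pattern below 0.02 m/s and linear speed of key below 0.03 m/s and z of key_head in the frame of pattern below 0.038 m and angle between the x axis of key and the x axis of pattern, either way round above 1 rad); the robot touches nothing.
It fails at once if more than 30 N on the mould: the sand breaks (contact force between anything else and mould above 30 N).
It fails at once if the key is forced against the pattern or its plate with more than 30 N (contact force between key and pattern above 30 N).
It fails at once if the pattern is set down with more than 30 N on the board (contact force between pattern and board above 30 N).
It fails at once if the pattern is tipped by more than 20 degrees (angle between pattern's own z axis and vertical above 0.35 rad).
It fails at once if another tool is moved by more than 30 mm (distance of any of slick, rammer, sprue_pin, tin, water, brush, trowel, mallet, vent_rod from where it was at the start of the episode above 0.03 m).
It also fails if it takes over 72 s, if anything falls off the work surface, if the arm or the gripper's body presses on something with over 40 N, if the wrist force passes 120 N, or if a joint passes its speed limit or range.

## Working session

There is one attempt and no reset: what is moved stays moved. The work goes in short steps, Python scripts to look and compute and a tool call to move; the robot and the scene stay as the last step left them, time stands still between calls to the robot, and variables do not carry over. Pictures are saved under pics/ and viewed, and the job is handed in when it is done.

Besides the shell and the picture viewer there is one more tool, called after "Call:" as name(argument=value, ...) on one line, values as JSON. send_rows: Moves the arm, as the interface text tells. Its arguments: {"type":"object","properties":{"plan":{"type":"array"}},"required":["plan"]}

```bash
mkdir -p pics; ls; python3 - <<'E'
from rig import bot, imaging, recognise, masks_of, mark_of
import cv2
s=bot.read_state();print(s['time_s'],s['position'],s['tcp_rot'],s['force'],s['opening'],bot.tip_extent)
for c in ['scene','top','wrist']:
    d=imaging.capture(c);cv2.imwrite(f'pics/{c}0.png',d['img']);print(c,d['mtx'].tolist(),(d['pose'] if 'pose' in d else d['T_tool_cam']).round(4).tolist())
    for t in ['mould','pattern','plate_mid','key','key_handle','block','board','vent_rod']:
        try: print(t,[(round(r['conf'],2),[round(float(v),4) for v in r['at']]) for r in mark_of(c,t)][:3])
        except Exception as e: print(t,e)
print(bot.read_state()['time_s'])
E
```

```text
pics
0.0 [0.16440501 0.60225444 0.23855149] [[-9.64634023e-01  2.63591124e-01 -9.59198428e-04]
 [ 2.63592564e-01  9.64632058e-01 -1.98804916e-03]
 [ 4.01241443e-04 -2.17057743e-03 -9.99997564e-01]] [-0.5553759   0.33251923 -0.16112674] 0.9981167171160661 0.017
scene [[542.4230883379133, 0.0, 324.79385951872297], [0.0, 542.4230883379133, 239.0508960617137], [0.0, 0.0, 1.0]] [[-0.6613, 0.548, -0.5123, 1.2312], [0.7498, 0.4643, -0.4713, 0.662], [-0.0204, -0.6958, -0.718, 1.1068], [0.0, 0.0, 0.0, 1.0]]
mould [(0.92, [0.5263, 0.024, -0.0003]), (0.55, [0.5287, 0.0223, 0.0378]), (0.53, [0.6761, 0.3988, -0.0023])]
pattern [(0.67, [0.5264, 0.0214, 0.0376])]
plate_mid [(0.97, [0.5237, 0.0251, 0.0826])]
key [(0.62, [0.4848, -0.2756, 0.0091])]
key_handle [(0.66, [0.4914, -0.2768, 0.1096]), (0.21, [0.5249, 0.0229, 0.0837])]
block [(0.8, [0.5335, -0.2648, 0.0001])]
board [(0.83, [0.2431, 0.4703, 0.0031]), (0.74, [0.4606, 0.3126, -0.0016])]
vent_rod [(0.53, [0.5789, -0.2554, 0.0501])]
top [[448.61355597549147, 0.0, 326.32203542742184], [0.0, 448.61355597549147, 242.22746331658476], [0.0, 0.0, 1.0]]
[... 232 characters left out ...]
[0.492, -0.2794, 0.1117])]
key [(0.44, [0.4874, -0.2728, 0.0081])]
key_handle [(0.68, [0.4918, -0.2772, 0.1114])]
block [(0.76, [0.5343, -0.2645, 0.0007])]
board [(0.87, [0.2467, 0.4667, -0.003]), (0.68, [0.4628, 0.3074, -0.005])]
vent_rod [(0.66, [0.5759, -0.2568, 0.0464]), (0.5, [0.5257, 0.024, 0.0342])]
wrist [[371.64829954431775, 0.0, 317.2248153745846], [0.0, 371.64829954431775, 233.83241665388525], [0.0, 0.0, 1.0]] [[0.001, -0.964, -0.266, 0.0743], [1.0, 0.0011, -0.0004, 0.0007], [0.0007, -0.266, 0.964, -0.1454], [0.0, 0.0, 0.0, 1.0]]
mould []
pattern []
plate_mid []
key []
key_handle []
block [(0.62, [0.5375, -0.2663, 0.0013])]
board [(0.61, [0.2451, 0.4631, 0.0024])]
vent_rod []
1.35
```

View pics/scene0.png

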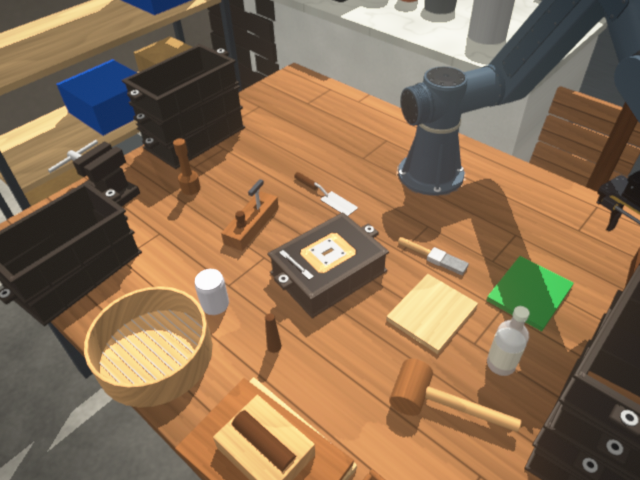

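View pics/top0.png

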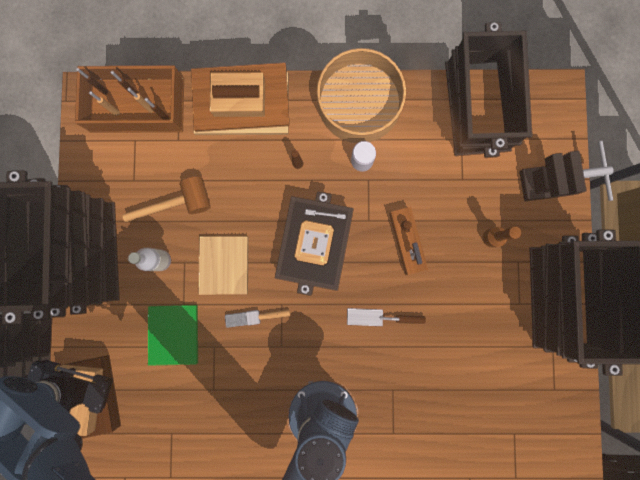

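View pics/wrist0.png

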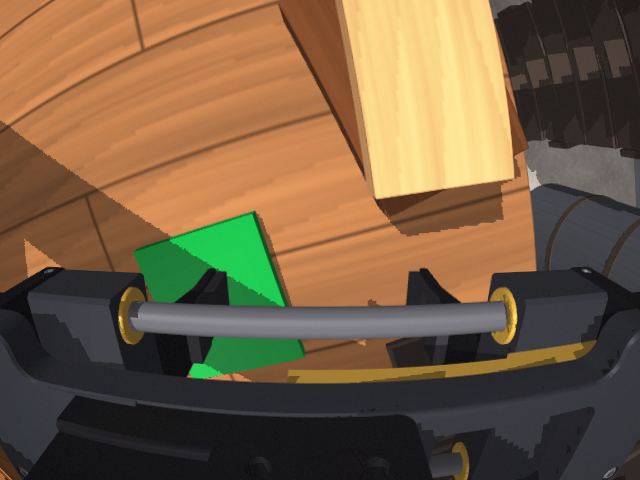

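The plywood board is the pale one, at about (223,265) in the top view. The green one is the look-alike. The key is in the near end of the block, at about (415,258). Next I'll measure the orientations and the slot.

```bash
cat > h.py <<'E'
from rig import bot, imaging, recognise, masks_of, mark_of
import cv2, numpy as np
def px2w(d,uv,z):
    uv=np.atleast_2d(np.array(uv,float)); K=d['mtx'];P=d['pose']
    r=np.c_[(uv[:,0]-K[0,2])/K[0,0],(uv[:,1]-K[1,2])/K[1,1],np.ones(len(uv))]@P[:3,:3].T
    return P[:3,3]+r*((z-P[2,3])/r[:,2])[:,None]
def fisheye2w(d,uv,z,pos,R):
    uv=np.atleast_2d(np.array(uv,float)); K=d['mtx'];T=d['T_tool_cam']
    q=(uv-[K[0,2],K[1,2]])/K[0,0]; th=np.linalg.norm(q,axis=1)+1e-12
    r=np.c_[q/th[:,None]*np.sin(th)[:,None],np.cos(th)]@T[:3,:3].T@R.T
    o=pos+R@T[:3,3]
    return o+r*((z-o[2])/r[:,2])[:,None]
def w2fish(d,p,pos,R):
    K=d['mtx'];T=d['T_tool_cam']
    c=((np.atleast_2d(p)-pos)@R-T[:3,3])@T[:3,:3]
    rr=np.linalg.norm(c[:,:2],axis=1);th=np.arctan2(rr,c[:,2])
    return c[:,:2]/rr[:,None]*th[:,None]*K[0,0]+[K[0,2],K[1,2]]
def rect_yaw(mask,d,z):
    cs,_=cv2.findContours(mask.astype(np.uint8),cv2.RETR_EXTERNAL,cv2.CHAIN_APPROX_NONE)
    c=max(cs,key=cv2.contourArea)[:,0,:]
    w=px2w(d,c,z)[:,:2]
    (cx,cy),(a,b),ang=cv2.minAreaRect((w*1000).astype(np.float32))
    if a<b: a,b,ang=b,a,ang+90
    return cx/1000,cy/1000,a,b,(ang+90)%180-90
E
python3 - <<'E'
from h import *
for c in ['scene','top']:
    d=imaging.capture(c)
    for t,z in [('pattern',.0805),('plate_mid',.081),('key_handle',.119),('board',.018),('block',.045),('mould',.08),('key',.119)]:
        for m in masks_of(c,t)[:3]: print(c,t,round(m['conf'],2),m['region'].sum(),np.round(rect_yaw(m['region'],d,z),3))
i=imaging.capture('top')['img']
cv2.imwrite('pics/t1.png',np.hstack([cv2.resize(i[180:300,265:365],None,fx=4,fy=4,interpolation=cv2.INTER_CUBIC),cv2.resize(i[180:300,370:470],None,fx=4,fy=4,interpolation=cv2.INTER_CUBIC)]))
i=imaging.capture('scene')['img']
cv2.imwrite('pics/s1.png',np.hstack([cv2.resize(i[210:310,260:390],None,fx=3,fy=3,interpolation=cv2.INTER_CUBIC),cv2.resize(i[160:260,210:290],None,fx=3,fy=3,interpolation=cv2.INTER_CUBIC)]))
E
```

```text
scene pattern 0.59 1247 [ 5.31000e-01  2.50000e-02  1.17676e+02  9.87140e+01 -1.05600e+01]
scene pattern 0.48 3934 [  0.514   0.331 179.682 147.888  -0.189]
scene board 0.74 3788 [ 4.70000e-01  3.12000e-01  1.90146e+02  1.52042e+02 -4.20000e-02]
scene board 0.6 3387 [  0.256   0.465 196.009 153.086   1.022]
scene block 0.61 1520 [  0.551  -0.247 229.599  93.228  14.34 ]
scene mould 0.78 6016 [ 5.40000e-01  4.70000e-02  3.10999e+02  2.37579e+02 -1.13840e+01]
scene mould 0.24 807 [  0.542  -0.549 293.804  59.183  61.821]
scene key 0.55 186 [  0.52   -0.253 113.593  36.778  40.713]
top pattern 0.94 1328 [ 5.26000e-01  2.30000e-02  1.23718e+02  1.02259e+02 -9.64900e+00]
top plate_mid 0.95 1271 [ 5.25000e-01  2.30000e-02  1.18797e+02  9.77290e+01 -1.14950e+01]
top plate_mid 0.67 167 [ 0.493 -0.277 64.423 30.301 10.248]
top key_handle 0.48 128 [ 0.49  -0.27  60.495 24.887 11.946]
top board 0.81 2885 [ 4.58000e-01  3.09000e-01  1.80404e+02  1.56082e+02 -1.67000e-01]
top board 0.76 2935 [  0.246   0.463 179.937 155.051   1.346]
top board 0.34 68 [  0.584  -0.264  28.955  24.195 -45.412]
top block 0.7 1183 [  0.532  -0.263 199.4    70.268  14.783]
top mould 0.84 4139 [ 5.25000e-01  2.40000e-02  3.08771e+02  1.92033e+02 -1.10520e+01]
top mould 0.66 113 [ 6.0700e-01 -3.5000e-02  6.9337e+01  9.2470e+00  8.5316e+01]
top mould 0.5 1357 [  0.661   0.472 261.698 112.22  -83.684]
top key 0.7 159 [ 0.49  -0.269 60.267 29.427 10.252]
```

View pics/t1.png

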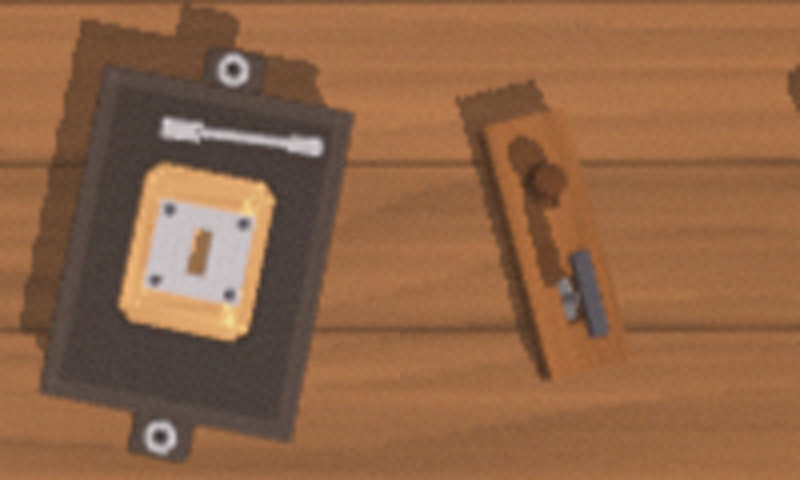

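View pics/s1.png

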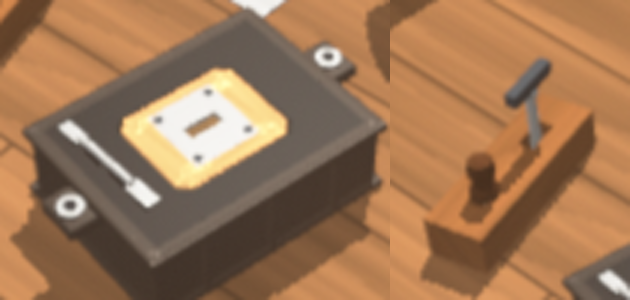

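Call:
send_rows(plan=[[[0.5,-0.5,1,0,-1],[1,-1,1,0,-1],[1,-1,0,0,-1],[1,-1,0,0,-1],[1,-1,0,0,-1],[1,-1,0,0,-1],[1,-1,0,0,-1],[1,-1,0,0,-1],[1,-1,0,0,-1],[1,-1,0,0,-1]]])

```text
time_s: 3.25
position: [0.4497, 0.3177, 0.2986]
tcp_rot: [[-0.965, 0.264, 0.0], [0.264, 0.965, 0.0], [-0.0, 0.0, -1.0]]
force: [1.2, 0.3, 0.0]
opening: 1.0
```

Call:
send_rows(plan=[[[0.5,-1,0,0.1,-1],[0.5,-1,0,0.1,-1],[0.5,-1,0,0.1,-1],[0.5,-1,0,0.1,-1],[0.5,-1,0,0.1,-1],[0.5,-1,-0.5,0.1,-1],[0.5,-1,-1,0.1,-1],[0.5,-1,-1,0.1,-1],[0.5,-1,-1,0,-1],[0,-1,-1,0,-1],[0,-0.2,-0.5,0,-1],[0,0,0,0,-1],[0,0,0,0,-1]]])

```text
time_s: 4.55
position: [0.5838, 0.0131, 0.1486]
tcp_rot: [[-0.983, 0.186, 0.0], [0.186, 0.983, 0.0], [-0.0, 0.0, -1.0]]
force: [-0.7, 0.8, 0.5]
opening: 1.001
```

```bash
python3 - <<'E'
from h import *
s=bot.read_state();d=imaging.capture('wrist');cv2.imwrite('pics/w2.png',d['img'])
np.savez('w2.npz',pos=s['position'],R=s['tcp_rot'],img=d['img'])
print(s['time_s'],s['position'],s['tcp_rot'],s['force'],s['joint_positions'])
for t in ['plate_mid','pocket','pattern']: print(t,[(round(r['conf'],2),np.round(r['at'],4)) for r in mark_of('wrist',t)][:3])
E
```

```text
4.55 [0.58381947 0.01312086 0.14861234] [[-9.82529568e-01  1.86106543e-01  6.04306518e-05]
 [ 1.86106552e-01  9.82529528e-01  2.79439691e-04]
 [-7.36934495e-06  2.85804299e-04 -9.99999959e-01]] [-0.66844484  0.79353396  0.54485448] [-9.67818592e+00  3.38348385e+01  9.28589144e+01  2.04093861e-02
  5.33055274e+01 -8.89647278e+01]
plate_mid [(0.62, array([0.5233, 0.0242, 0.0793]))]
pocket [(0.83, array([0.5243, 0.0231, 0.055 ]))]
pattern [(0.84, array([0.5266, 0.0202, 0.0398]))]
```

View pics/w2.png

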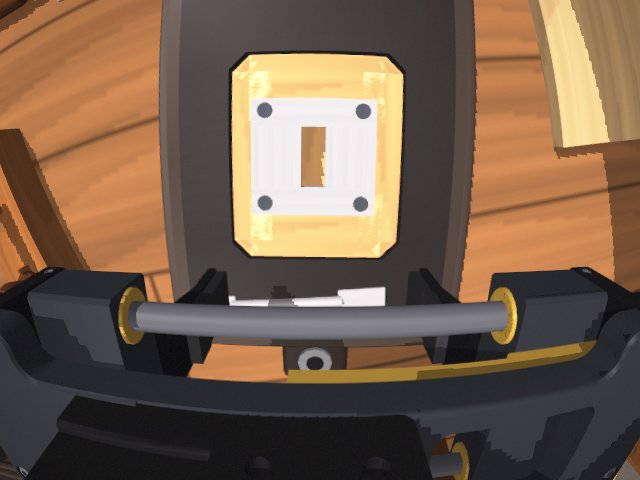

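The wrist view shows the plate at about (251..378, 98..215) and the slot at about (301..326, 126..187), so both are clearly visible. I'll convert these to metric positions.

```bash
cat > slot.py <<'E'
from h import *
def meas(d,img,pos,R,win=None,z=.0805):
    g=img.min(axis=2)  # blue low in wood
    plate=(g>150).astype(np.uint8)
    n,l,st,ce=cv2.connectedComponentsWithStats(plate)
    out={}
    k=1+np.argmax(st[1:,4]*((ce[1:,1]<270)))
    c,_=cv2.findContours((l==k).astype(np.uint8),cv2.RETR_CCOMP,cv2.CHAIN_APPROX_NONE)
    c=sorted(c,key=cv2.contourArea)[::-1][:2]
    for nm,cc in zip(['plate','slot'],c):
        cc=cc[:,0,:].astype(float)
        w=fisheye2w(d,cc,z,pos,R)[:,:2]*1000
        out[nm]=(cv2.minAreaRect(w.astype(np.float32)),cc.min(0),cc.max(0))
    return out
E
python3 - <<'E'
from slot import *
d=imaging.capture('wrist');f=np.load('w2.npz')
for k,v in meas(d,f['img'],f['pos'],f['R']).items(): print(k,v)
# manual corners
for nm,uv in [('slot',[(301.5,126.5),(326,126.5),(301.5,187),(326,187)]),('pattern',[(231.5,70),(250,53),(388,53),(404,70),(399,242),(383,257),(249,257),(234,242)])]:
    w=fisheye2w(d,uv,.0805,f['pos'],f['R'])[:,:2];print(nm,(w*1000).round(1).tolist(),w.mean(0))
    print(cv2.minAreaRect((w*1000).astype(np.float32)))
# bolts
g=f['img'].min(axis=2); 
b=[(264,110),(363,111),(265,203),(361,204)]
w=fisheye2w(d,b,.0805,f['pos'],f['R'])[:,:2]*1000;print(w,w.mean(0),np.degrees(np.arctan2(*(w[0]-w[2])[::-1])),np.degrees(np.arctan2(*(w[1]-w[3])[::-1])))
E
```

```text
plate (((528.3192138671875, 23.56267547607422), (79.13358306884766, 109.54766082763672), 78.15636444091797), array([248.,  70.]), array([385., 254.]))
slot (((523.438720703125, 22.59224510192871), (14.65809154510498, 35.5245475769043), 78.16345977783203), array([300., 126.]), array([326., 187.]))
slot [[505.2, 19.7], [507.8, 33.3], [539.6, 13.0], [542.2, 26.9]] [0.52370347 0.02322645]
((523.6981811523438, 23.218868255615234), (14.190752029418945, 34.992122650146484), 79.28739166259766)
pattern [[463.9, -13.6], [456.4, -1.2], [470.9, 76.4], [482.2, 83.8], [583.2, 64.8], [590.9, 53.7], [575.7, -27.2], [564.6, -34.1]] [0.52347001 0.02532632]
((523.3416748046875, 24.85479736328125), (100.62850189208984, 122.11572265625), 79.32747650146484)
[[ 4.91491386e+02  5.10465354e-01]
 [ 5.02606662e+02  5.56845827e+01]
 [ 5.44756372e+02 -9.95156011e+00]
 [ 5.55817464e+02  4.53503686e+01]] [523.66797087  22.89846413] 168.88772555011954 169.009253310695
```

Call:
send_rows(plan=[[[0,-0.5,1,0.4,-1],[0,-1,0.4,0.5,-1],[0,-1,0,0.5,-1],[-0.2,-1,0,0.5,-1],[-0.2,-1,0,0.5,-1],[-0.2,-1,0,0.5,-1],[-0.2,-1,0,0.5,-1],[-0.2,-1,0,0.5,-1],[0,-1,0,0.3,-1],[0,-0.7,0,0,-1],[0,0,0,0,-1],[0,0,0,0,-1]]])

```text
time_s: 6.0
position: [0.5536, -0.2624, 0.1906]
tcp_rot: [[-0.973, -0.23, -0.0], [-0.23, 0.973, 0.001], [-0.0, 0.001, -1.0]]
force: [-0.2, 0.4, 0.7]
opening: 1.0
```

```bash
python3 - <<'E'
from h import *
s=bot.read_state();d=imaging.capture('wrist');cv2.imwrite('pics/w3.png',d['img'])
np.savez('w3.npz',pos=s['position'],R=s['tcp_rot'],img=d['img'])
print(s['time_s'],s['position'],s['tcp_rot'],s['force'],s['joint_positions'])
for t in ['key','key_handle','block']: print(t,[(round(r['conf'],2),np.round(r['at'],4)) for r in mark_of('wrist',t)][:3])
E
```

```text
6.0 [ 0.55360463 -0.26242698  0.19055282] [[-9.73124247e-01 -2.30280694e-01 -4.91195173e-05]
 [-2.30280653e-01  9.73123896e-01  8.39494491e-04]
 [-1.45519998e-04  8.28243719e-04 -9.99999646e-01]] [-0.17538827  0.38515957  0.70993318] [-3.58188125e+01  3.25598907e+01  8.66549034e+01  4.27870980e-02
  6.08156437e+01 -1.39153285e+02]
key [(0.79, array([ 0.4914, -0.2764,  0.0039])), (0.21, array([0.5265, 0.0226, 0.0396]))]
key_handle [(0.67, array([ 0.4893, -0.2738,  0.1097])), (0.25, array([ 0.535 , -0.265 , -0.0008]))]
block [(0.63, array([ 5.369e-01, -2.676e-01,  5.000e-04]))]
```

View pics/w3.png

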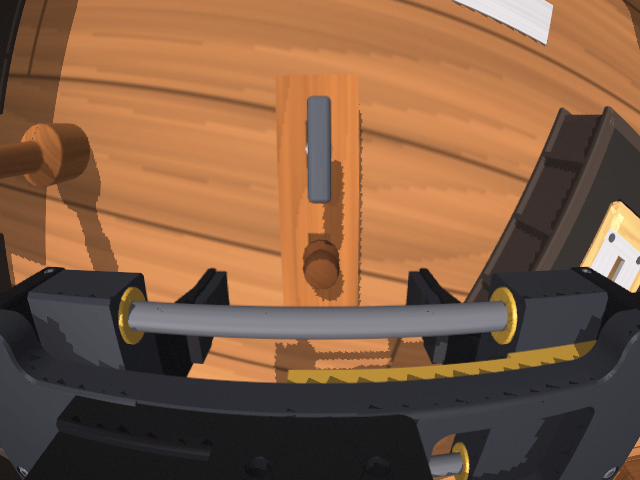

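The handle shows at columns 308 to 330, rows 96 to 202, almost in line with the tool.

```bash
python3 - <<'E'
from h import *
d=imaging.capture('wrist');f=np.load('w3.npz');im=f['img'].astype(int)
m=((im.max(2)-im.min(2)<30)&(im.max(2)>60)).astype(np.uint8);m[:,:280]=0;m[:,360:]=0;m[:85]=0;m[215:]=0
n,l,st,_=cv2.connectedComponentsWithStats(m);k=1+np.argmax(st[1:,4]);print(st[k])
c=max(cv2.findContours((l==k).astype(np.uint8),0,cv2.CHAIN_APPROX_NONE)[0],key=len)[:,0].astype(float)
for z in (.119,):
  w=fisheye2w(d,c,z,f['pos'],f['R'])[:,:2]*1000;print(cv2.minAreaRect(w.astype(np.float32)))
w=fisheye2w(d,[(308.5,96),(328,96),(309,203),(330,203)],.119,f['pos'],f['R'])[:,:2]*1000;print(w,w.mean(0),np.degrees(np.arctan2(*(w[0]-w[2])[::-1])),np.degrees(np.arctan2(*(w[1]-w[3])[::-1])))
print(np.degrees(np.arctan2(f['R'][1,0],f['R'][0,0])))
E
```

```text
[ 306   96   26  107 2473]
((490.12957763671875, -275.3181457519531), (62.41775131225586, 14.496696472167969), 13.41901683807373)
[[ 461.08864656 -288.1240762 ]
 [ 458.4948159  -277.24427028]
 [ 522.37602194 -273.43209107]
 [ 519.49054075 -261.30666093]] [ 490.36250629 -275.02677462] -166.5192816028639 -165.35654206268043
-166.68640432317656
```

Call:
send_rows(plan=[[[-0.7,-0.14,0,0,-1],[-0.7,-0.14,0,0,-1],[-0.71,-0.15,-0.3,0,-1],[0,0,-0.6,0,-1],[0,0,-0.6,0,-1],[0,0,-0.6,0,-1],[0,0,-0.4,0,-1],[0,0,-0.22,0,-1],[0,0,0,0,-1],[0,0,0,0,-1]]])

```text
time_s: 7.25
position: [0.4907, -0.276, 0.1092]
tcp_rot: [[-0.973, -0.231, 0.001], [-0.231, 0.973, -0.001], [-0.0, -0.001, -1.0]]
force: [0.6, -0.1, 1.0]
opening: 1.002
```

```bash
python3 - <<'E'
from h import *
s=bot.read_state();d=imaging.capture('wrist');cv2.imwrite('pics/w4.png',d['img'])
print(s['time_s'],s['position'],s['force'],s['joint_positions'])
E
```

```text
7.25 [ 0.49073652 -0.27598464  0.10922119] [ 0.60381374 -0.06461869  0.98884604] [-4.07234206e+01  3.60117586e+01  9.74198266e+01  1.92198268e-04
  4.65199197e+01 -1.44104788e+02]
```

View pics/w4.png

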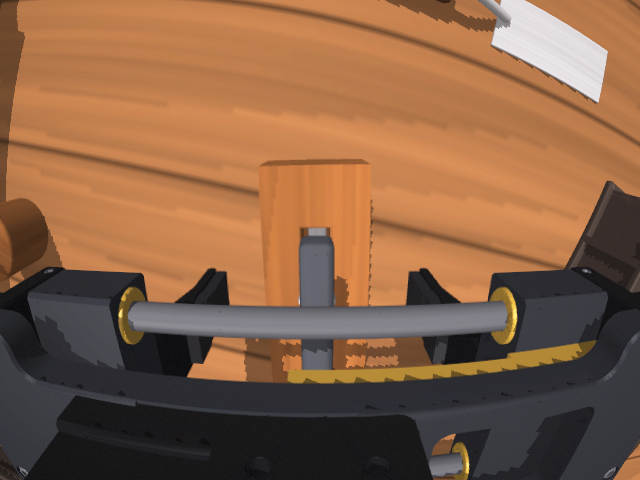

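The handle is centred between the jaws, at column 316. Closing now.

Call:
send_rows(plan=[[[0,0,0,0,0.4],[0,0,0,0,1],[0,0,0,0,1],[0,0,0,0,1],[0,0,0,0,1],[0,0,0,0,1],[0,0,0,0,1],[0,0,0,0,1]]])

```text
time_s: 8.1
position: [0.4903, -0.2759, 0.1088]
tcp_rot: [[-0.973, -0.231, -0.0], [-0.231, 0.973, 0.0], [0.0, 0.0, -1.0]]
force: [0.1, 0.2, 0.1]
opening: 0.353
```

```bash
python3 - <<'E'
from h import *
s=bot.read_state();print(s['time_s'],s['position'],s['force'],s['moment'],s['opening']*87)
E
```

```text
8.1 [ 0.49028112 -0.27586176  0.10878689] [0.07848475 0.17706925 0.1178986 ] [-0.00220328  0.06197371 -0.06384917] 30.6952698304885
```

Call:
send_rows(plan=[[[0,0,0,0,1],[0,0,0,0,1],[0,0,0,0,1],[0,0,0,0,1],[0,0,0,0,1]]])

```text
time_s: 8.6
position: [0.4903, -0.2759, 0.1088]
tcp_rot: [[-0.973, -0.231, 0.0], [-0.231, 0.973, -0.0], [-0.0, -0.0, -1.0]]
force: [-1.3, -0.1, 0.2]
opening: 0.157
```

Call:
send_rows(plan=[[[0,0,0.2,0,1],[0,0,0.4,0,1],[0,0,0.5,0,1],[0,0,0.5,0,1],[0,0,0.5,0,1],[0,0,0.6,0,1],[0,0,0.7,0,1],[0,0,0.7,0,1],[0,0,0,0,1],[0,0,0,0,1]]])

```text
time_s: 9.6
position: [0.4902, -0.2758, 0.2323]
tcp_rot: [[-0.973, -0.231, 0.001], [-0.231, 0.973, -0.001], [-0.001, -0.001, -1.0]]
force: [-0.2, 0.2, -1.4]
opening: 0.156
```

```bash
python3 - <<'E'
from h import *
s=bot.read_state();print(s['time_s'],s['position'],s['force'],s['moment'],s['opening']*87)
d=imaging.capture('wrist');cv2.imwrite('pics/w5.png',d['img'])
d=imaging.capture('scene');cv2.imwrite('pics/s5.png',cv2.resize(d['img'][80:280,150:350],None,fx=3,fy=3))
E
```

```text
9.6 [ 0.49020085 -0.27576034  0.23229127] [-0.16716173  0.24202325 -1.44806186] [ 0.09569975  0.07564771 -0.0212072 ] 13.554269048196058
```

View pics/s5.png

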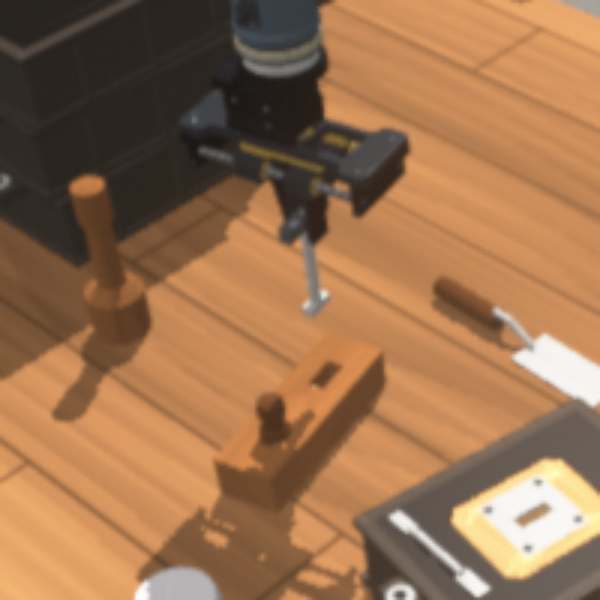

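View pics/w5.png

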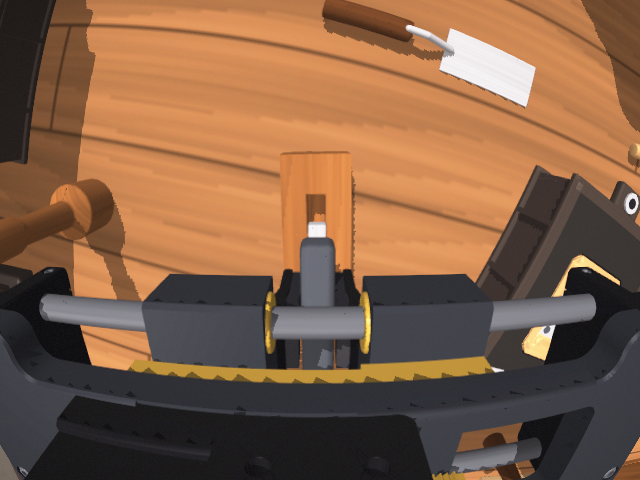

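The key is held, with its T-head end showing at about (317,229). I'll use that to check how the foot sits relative to the tool.

```bash
python3 - <<'E'
from h import *
d=imaging.capture('wrist')
pts=np.array([[.015,s*.006,z] for z in (.0918,.1008) for s in (-1,1)])
print(w2fish(d,pts,np.zeros(3),np.eye(3)).round(1))
pts=np.array([[.032,s*.007,z] for z in (-.0102,.0058) for s in (-1,1)])
print('handle',w2fish(d,pts,np.zeros(3),np.eye(3)).round(1))
i=d['img'][200:320,270:370];cv2.imwrite('pics/w6.png',cv2.resize(i,None,fx=6,fy=6,interpolation=cv2.INTER_NEAREST)[:600])
E
```

```text
[[306.1 224.1]
 [324.4 224.1]
 [306.5 220.9]
 [324.1 221. ]]
handle [[295.3 245.2]
 [332.1 245.2]
 [297.5 234. ]
 [330.6 234. ]]
```

View pics/w6.png

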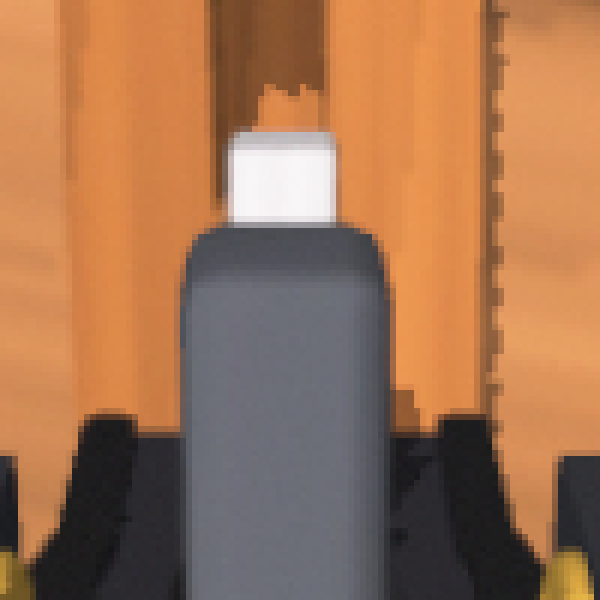

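Call:
send_rows(plan=[[[0.1,0.5,0,-0.4,1],[0.1,1,0,-0.5,1],[0.1,1,0,-0.5,1],[0.1,1,0,-0.5,1],[0.1,1,0,-0.5,1],[0.1,1,0,-0.5,1],[0.1,1,0,-0.5,1],[0.1,1,0,-0.5,1],[0.1,1,0,-0.44,1],[0.1,0.94,0,0,1],[0.1,0.5,-0.5,0,1],[0,0,-0.5,0,1],[0,0,0,0,1],[0,0,0,0,1]]])

```text
time_s: 11.15
position: [0.5228, 0.0223, 0.201]
tcp_rot: [[-0.98, 0.2, -0.002], [0.2, 0.98, 0.0], [0.002, -0.0, -1.0]]
force: [0.6, 0.5, -1.6]
opening: 0.159
```

```bash
python3 - <<'E'
from h import *
s=bot.read_state();print(s['time_s'],s['position'],s['force'],s['moment'],s['opening']*87,np.degrees(np.arctan2(s['tcp_rot'][1,0],s['tcp_rot'][0,0])))
d=imaging.capture('wrist');cv2.imwrite('pics/w7.png',d['img'])
i=d['img'][130:280,240:400];cv2.imwrite('pics/w7c.png',cv2.resize(i,None,fx=5,fy=4,interpolation=cv2.INTER_NEAREST)[:600])
E
```

```text
11.15 [0.52283921 0.02229142 0.20104315] [ 0.55442208  0.49034208 -1.63352759] [-0.01330157 -0.03459088 -0.03116036] 13.79907619777026 168.4920095221801
```

View pics/w7c.png

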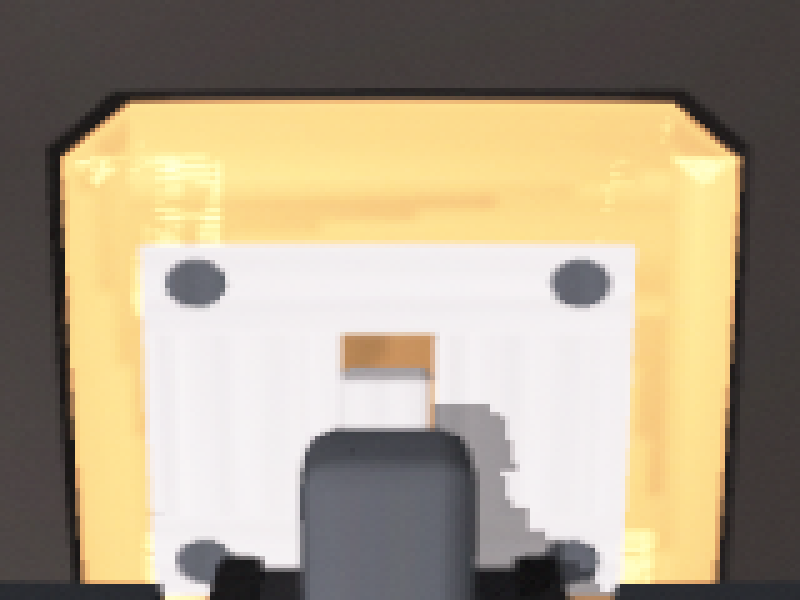

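```bash
python3 - <<'E'
from h import *
d=imaging.capture('wrist');
# tool-frame intersection: identity R, plane z = depth
for uv,z in [((308.2,213.25),.1205),((327,213.25),.1205),((308.2,224),.1008),((326.3,224),.1008),((268,191),.1205),((367,191),.1205)]:
    print(uv,(fisheye2w(d,[uv],z,np.zeros(3),np.eye(3))*1000).round(2))
E
```

```text
(308.2, 213.25) [[ 16.5   -5.91 120.5 ]]
(327, 213.25) [[ 16.51   7.85 120.5 ]]
(308.2, 224) [[ 13.27  -5.45 100.8 ]]
(326.3, 224) [[ 13.28   6.91 100.8 ]]
(268, 191) [[ 33.12 -35.09 120.5 ]]
(367, 191) [[ 33.2   36.85 120.5 ]]
```

Call:
send_rows(plan=[[[-0.013,0.012,-0.2,0.03,1],[0,0,-0.2,0.03,1],[0,0,-0.1,0.02,1],[0,0,0,0,1],[0,0,0,0,1]]])

```text
time_s: 11.75
position: [0.5229, 0.0226, 0.1867]
tcp_rot: [[-0.981, 0.192, -0.0], [0.192, 0.981, 0.0], [0.0, 0.0, -1.0]]
force: [0.9, -0.6, -2.2]
opening: 0.154
```

```bash
python3 - <<'E'
from h import *
s=bot.read_state();print(s['time_s'],s['position'],s['force'],s['moment'],s['opening']*87,np.degrees(np.arctan2(s['tcp_rot'][1,0],s['tcp_rot'][0,0])))
d=imaging.capture('wrist')
i=d['img'][150:270,240:400];cv2.imwrite('pics/w8c.png',cv2.resize(i,None,fx=5,fy=5,interpolation=cv2.INTER_NEAREST)[:600])
E
```

```text
11.75 [0.52291542 0.02261034 0.18672678] [ 0.85302911 -0.63999509 -2.23523319] [-0.01290258  0.00575385 -0.01999279] 13.3578746068446 168.94705230465743
```

View pics/w8c.png

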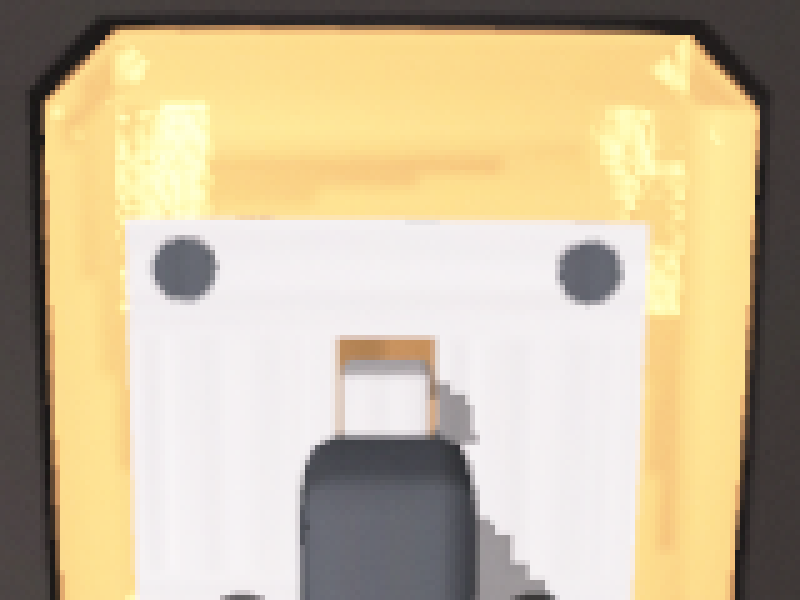

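The foot is centred over the slot: the slot spans columns 336–435 and the foot 342–431 in the crop. Lowering gently.

Call:
send_rows(plan=[[[0,0,-0.05,0,1],[0,0,-0.05,0,1],[0,0,-0.03,0,1],[0,0,-0.02,0,1],[0,0,-0.02,0,1],[0,0,-0.02,0,1],[0,0,-0.02,0,1],[0,0,0,0,1]]])

```text
time_s: 12.6
position: [0.5228, 0.0227, 0.1804]
tcp_rot: [[-0.981, 0.192, -0.0], [0.192, 0.981, -0.0], [0.0, -0.0, -1.0]]
force: [0.7, 0.8, -1.6]
opening: 0.16
```

Call:
send_rows(plan=[[[0,0,-0.02,0,1],[0,0,-0.02,0,1],[0,0,-0.02,0,1],[0,0,0,0,1]]])

```text
time_s: 13.0
position: [0.5229, 0.0227, 0.1786]
tcp_rot: [[-0.981, 0.192, -0.0], [0.192, 0.981, 0.0], [0.0, 0.0, -1.0]]
force: [0.0, 0.5, -1.1]
opening: 0.157
```

The foot is below plate level with no contact force. Continuing.

Call:
send_rows(plan=[[[0,0,-0.03,0,1],[0,0,-0.03,0,1],[0,0,-0.03,0,1],[0,0,-0.03,0,1],[0,0,-0.03,0,1],[0,0,0,0,1]]])

```text
time_s: 13.6
position: [0.5228, 0.0227, 0.1741]
tcp_rot: [[-0.981, 0.192, -0.0], [0.192, 0.981, 0.0], [0.0, -0.0, -1.0]]
force: [0.2, 0.8, -2.0]
opening: 0.156
```

Call:
send_rows(plan=[[[0,0,-0.04,0,1],[0,0,-0.04,0,1],[0,0,-0.04,0,1],[0,0,-0.04,0,1],[0,0,-0.04,0,1],[0,0,-0.04,0,1],[0,0,-0.04,0,1],[0,0,-0.04,0,1],[0,0,-0.04,0,1],[0,0,0,0,1]]])

```text
time_s: 14.6
position: [0.5228, 0.0227, 0.1632]
tcp_rot: [[-0.981, 0.192, -0.0], [0.192, 0.981, 0.0], [0.0, -0.0, -1.0]]
force: [-0.5, -0.7, -2.8]
opening: 0.162
```

```bash
python3 - <<'E'
from h import *
s=bot.read_state();print(s['time_s'],s['position'],s['force'],s['moment'],s['opening']*87)
d=imaging.capture('wrist')
i=d['img'][150:270,240:400];cv2.imwrite('pics/w9c.png',cv2.resize(i,None,fx=5,fy=5,interpolation=cv2.INTER_NEAREST)[:600])
E
```

```text
14.6 [0.52279823 0.02267201 0.16321616] [-0.48497838 -0.72325395 -2.77109518] [ 0.03976546 -0.00723444 -0.00373663] 14.059019919471488
```

View pics/w9c.png

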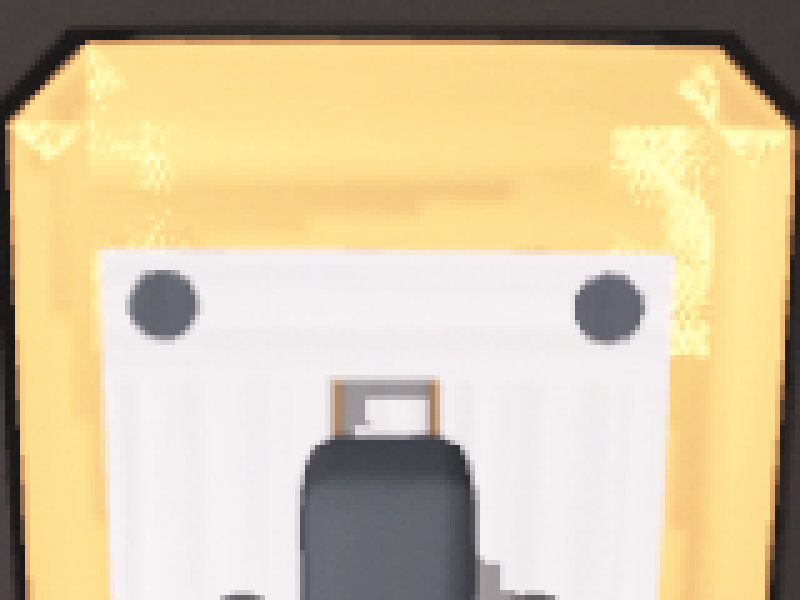

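Call:
send_rows(plan=[[[0,0,-0.05,0,1],[0,0,-0.05,0,1],[0,0,-0.04,0,1],[0,0,-0.03,0,1],[0,0,0,0,1],[0,0,0,0,1]]])

```text
time_s: 15.25
position: [0.5229, 0.0227, 0.1583]
tcp_rot: [[-0.981, 0.192, -0.0], [0.192, 0.981, -0.0], [0.0, -0.0, -1.0]]
force: [-0.2, 1.0, -1.3]
opening: 0.159
```

Call:
send_rows(plan=[[[0,0,0,-0.2,1],[0,0,0,-0.4,1],[0,0,0,-0.6,1],[0,0,0,-0.6,1],[0,0,0,0,1]]])

```text
time_s: 15.75
position: [0.523, 0.0227, 0.1584]
tcp_rot: [[-0.931, 0.365, 0.0], [0.365, 0.931, -0.0], [-0.0, 0.0, -1.0]]
force: [-0.5, -0.5, -2.1]
opening: 0.156
```

Call:
send_rows(plan=[[[0,0,0,-0.8,1],[0,0,0,-0.8,1],[0,0,0,-0.8,1],[0,0,0,-0.8,1],[0,0,0,-0.8,1],[0,0,0,-0.8,1],[0,0,0,-0.8,1],[0,0,0,-0.8,1],[0,0,0,0,1]]])

```text
time_s: 16.65
position: [0.5229, 0.0227, 0.1584]
tcp_rot: [[-0.53, 0.848, 0.0], [0.848, 0.53, -0.0], [-0.0, 0.0, -1.0]]
force: [0.5, -0.1, -2.6]
opening: 0.157
```

Call:
send_rows(plan=[[[0,0,0,-0.8,1],[0,0,0,-0.8,1],[0,0,0,-0.8,1],[0,0,0,-0.8,1],[0,0,0,-0.8,1],[0,0,0,-0.8,1],[0,0,0,-0.8,1],[0,0,0,-0.8,1],[0,0,0,-0.8,1],[0,0,0,-0.3,1],[0,0,0,0,1],[0,0,0,0,1]]])

```text
time_s: 17.85
position: [0.5229, 0.0227, 0.1583]
tcp_rot: [[0.189, 0.982, -0.0], [0.982, -0.189, -0.0], [-0.0, -0.0, -1.0]]
force: [-0.4, -0.5, -1.3]
opening: 0.159
```

```bash
python3 - <<'E'
from h import *
s=bot.read_state();print(s['time_s'],s['position'],s['force'],s['moment'],s['opening']*87,np.degrees(np.arctan2(s['tcp_rot'][1,0],s['tcp_rot'][0,0])),s['joint_positions'])
d=imaging.capture('wrist')
cv2.imwrite('pics/w10.png',d['img'])
E
```

```text
17.85 [0.52291004 0.02265998 0.15833124] [-0.38163636 -0.47128324 -1.31430579] [-0.06488834  0.08097233  0.06332548] 13.80771147592468 79.10826713811916 [-9.76135779e+00  2.92109278e+01  1.01155919e+02 -2.96418562e-03
  4.96337231e+01  1.13229491e+00]
```

View pics/w10.png

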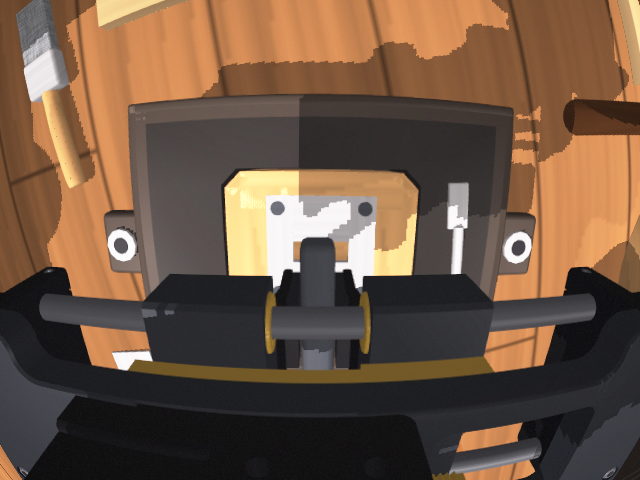

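The key is across the slot. Now raising slowly until the head meets the plate.

Call:
send_rows(plan=[[[0,0,0.04,0,1],[0,0,0.04,0,1],[0,0,0.04,0,1],[0,0,0.04,0,1],[0,0,0.04,0,1],[0,0,0.03,0,1],[0,0,0.02,0,1],[0,0,0.02,0,1],[0,0,0.02,0,1],[0,0,0,0,1]]])

```text
time_s: 18.9
position: [0.5229, 0.0226, 0.1671]
tcp_rot: [[0.191, 0.982, 0.0], [0.982, -0.191, -0.0], [-0.0, 0.0, -1.0]]
force: [0.4, -1.2, -1.7]
opening: 0.154
```

Call:
send_rows(plan=[[[0,0,0.02,0,1],[0,0,0.02,0,1],[0,0,0.02,0,1],[0,0,0.02,0,1],[0,0,0.02,0,1],[0,0,0,0,1]]])

```text
time_s: 19.5
position: [0.5229, 0.0227, 0.17]
tcp_rot: [[0.191, 0.982, 0.0], [0.982, -0.191, -0.0], [-0.0, 0.0, -1.0]]
force: [0.3, -0.5, -4.5]
opening: 0.157
```

Call:
send_rows(plan=[[[0,0,0.02,0,1],[0,0,0.02,0,1],[0,0,0.03,0,1],[0,0,0.03,0,1],[0,0,0.04,0,1],[0,0,0.04,0,1],[0,0,0.05,0,1],[0,0,0.05,0,1],[0,0,0,0,1]]])

```text
time_s: 20.4
position: [0.5231, 0.0227, 0.1787]
tcp_rot: [[0.191, 0.982, 0.001], [0.982, -0.191, -0.0], [0.0, 0.001, -1.0]]
force: [0.3, -0.0, -4.2]
opening: 0.154
```

```bash
python3 - <<'E'
from h import *
s=bot.read_state();print(s['time_s'],s['position'],s['force'],s['moment'],s['opening']*87)
d=imaging.capture('wrist');cv2.imwrite('pics/w11.png',d['img'])
E
```

```text
20.4 [0.52310286 0.02266602 0.1786935 ] [ 0.34017828 -0.0108461  -4.1512763 ] [-0.07205252  0.02823837 -0.01792444] 13.440061952361075
```

View pics/w11.png

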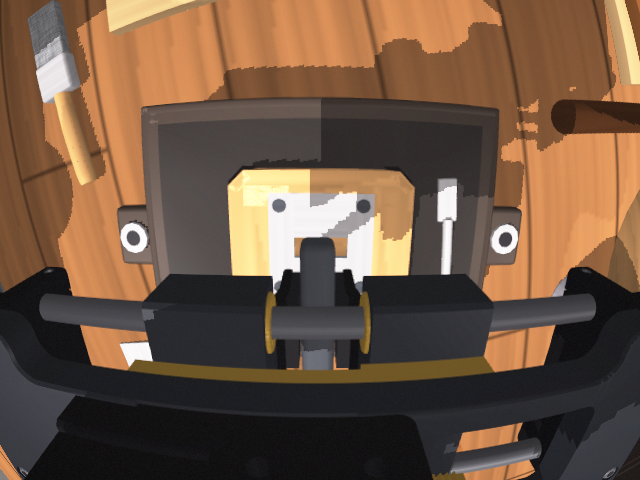

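The pattern is rising level, with about 4 N at the wrist. Continuing straight up.

Call:
send_rows(plan=[[[0,0,0.06,0,1],[0,0,0.08,0,1],[0,0,0.08,0,1],[0,0,0.08,0,1],[0,0,0.08,0,1],[0,0,0.08,0,1],[0,0,0.08,0,1],[0,0,0.08,0,1],[0,0,0.08,0,1],[0,0,0.08,0,1],[0,0,0,0,1]]])

```text
time_s: 21.55
position: [0.5232, 0.0226, 0.2022]
tcp_rot: [[0.191, 0.982, 0.001], [0.982, -0.191, -0.0], [0.0, 0.001, -1.0]]
force: [-0.2, -0.2, -4.9]
opening: 0.157
```

Call:
send_rows(plan=[[[0,0,0.1,0,1],[0,0,0.1,0,1],[0,0,0.15,0,1],[0,0,0.15,0,1],[0,0,0.2,0,1],[0,0,0.2,0,1],[0,0,0.2,0,1],[0,0,0.2,0,1],[0,0,0.1,0,1],[0,0,0,0,1],[0,0,0,0,1]]])

```text
time_s: 22.65
position: [0.5228, 0.0227, 0.2438]
tcp_rot: [[0.191, 0.982, -0.0], [0.982, -0.191, 0.0], [-0.0, -0.0, -1.0]]
force: [0.2, -0.3, -4.8]
opening: 0.156
```

```bash
python3 - <<'E'
from h import *
s=bot.read_state();print(s['time_s'],s['position'],s['force'],s['moment'],s['opening']*87)
d=imaging.capture('wrist');cv2.imwrite('pics/w12.png',d['img'])
d=imaging.capture('scene');cv2.imwrite('pics/s12.png',cv2.resize(d['img'][120:340,220:500],None,fx=2.7,fy=2.7))
for t in ['board']:
  for c in ['scene']: print(c,t,[(round(r['conf'],2),np.round(r['at'],4)) for r in mark_of(c,t)][:3])
E
```

```text
22.65 [0.52276615 0.02268179 0.24376953] [ 0.2152054  -0.33605902 -4.83563005] [-0.13536858  0.06594755  0.08093935] 13.575926939133742
scene board [(0.77, array([ 0.4584,  0.3113, -0.0012])), (0.62, array([ 2.432e-01,  4.677e-01, -2.000e-04]))]
```

View pics/w12.png

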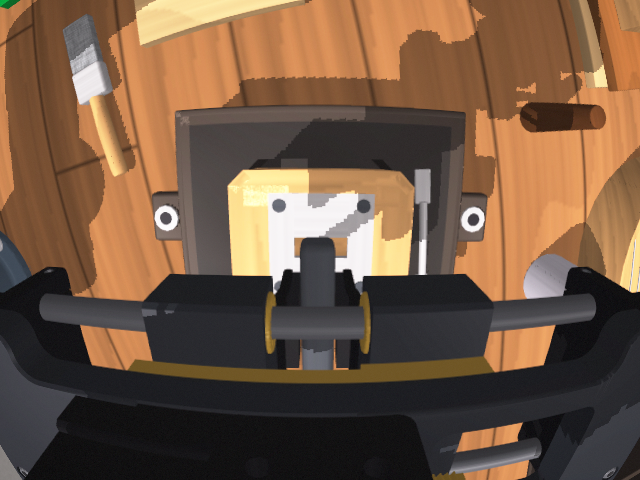

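View pics/s12.png

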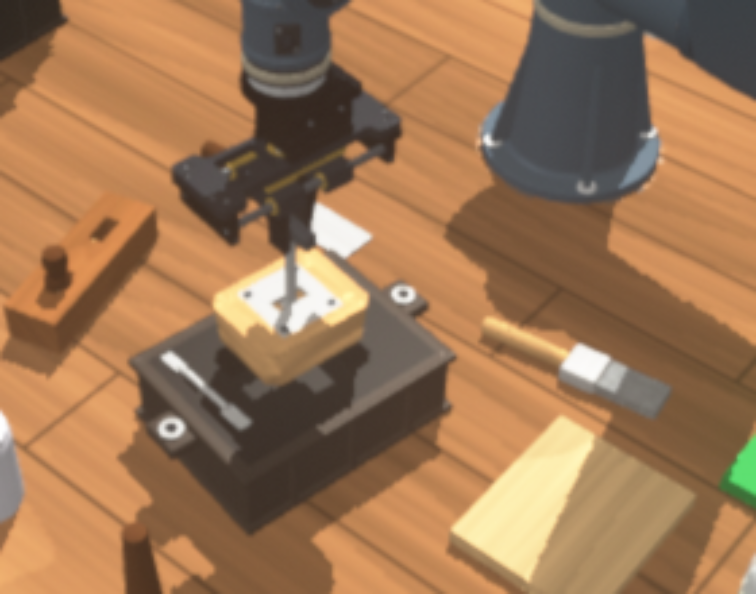

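The pattern hangs level and well clear of the box. Carrying it to the board at about (0.461, 0.310).

Call:
send_rows(plan=[[[-0.03,0.1,0,0,1],[-0.05,0.25,0,0,1],[-0.1,0.4,0,0,1],[-0.11,0.5,0,0,1],[-0.11,0.5,0,0,1],[-0.11,0.5,0,0,1],[-0.11,0.5,0,0,1],[-0.11,0.5,0,0,1],[-0.11,0.5,0,0,1],[-0.11,0.5,0,0,1],[-0.11,0.5,0,0,1],[-0.11,0.5,0,0,1],[-0.11,0.5,0,0,1],[-0.11,0.5,0,0,1],[-0.11,0.5,0,0,1],[-0.11,0.5,0,0,1],[-0.11,0.5,0,0,1],[-0.11,0.5,0,0,1],[-0.11,0.5,0,0,1],[-0.11,0.5,0,0,1]]])

```text
time_s: 24.8
position: [0.4611, 0.3014, 0.2438]
tcp_rot: [[0.191, 0.982, -0.0], [0.982, -0.191, -0.0], [-0.0, -0.0, -1.0]]
force: [0.2, -0.1, -4.3]
opening: 0.158
```

Call:
send_rows(plan=[[[-0.01,0.35,0,0,1],[0,0.15,0,0,1],[0,0.05,0,0,1],[0,0,-0.3,0,1],[0,0,-0.5,0,1],[0,0,-0.5,0,1],[0,0,-0.4,0,1],[0,0,-0.2,0,1],[0,0,0,0,1],[0,0,0,0,1]]])

```text
time_s: 25.8
position: [0.4615, 0.3166, 0.187]
tcp_rot: [[0.191, 0.982, 0.001], [0.982, -0.191, 0.0], [0.0, 0.001, -1.0]]
force: [0.4, 0.5, -4.5]
opening: 0.157
```

```bash
python3 - <<'E'
from h import *
s=bot.read_state();print(s['time_s'],s['position'],s['force'],s['moment'],s['opening']*87)
d=imaging.capture('wrist');cv2.imwrite('pics/w13.png',d['img'])
d=imaging.capture('scene');cv2.imwrite('pics/s13.png',cv2.resize(d['img'][180:400,300:580],None,fx=2.7,fy=2.7))
E
```

```text
25.8 [0.46153709 0.31664725 0.18699908] [ 0.39898523  0.52922154 -4.4800852 ] [-0.08614996  0.09134516 -0.04879206] 13.645508872786653
```

View pics/w13.png

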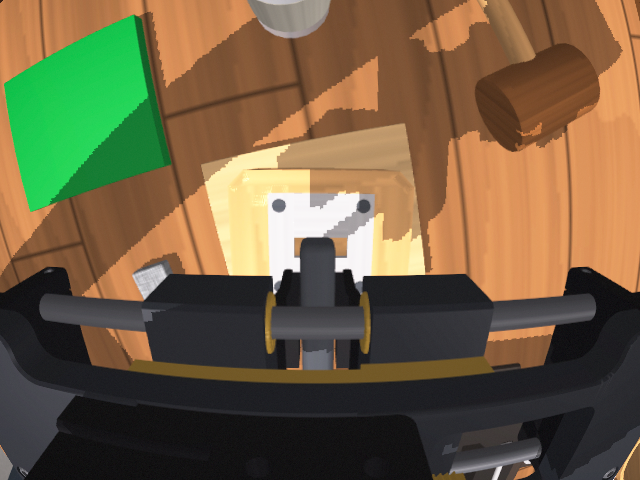

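View pics/s13.png

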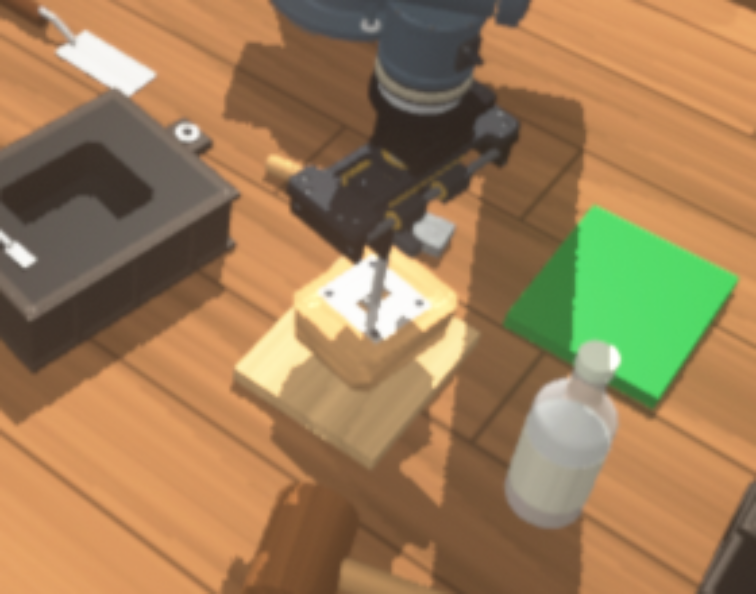

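Call:
send_rows(plan=[[[0,-0.12,-0.1,0,1],[0,-0.12,-0.2,0,1],[0,0,-0.2,0,1],[0,0,-0.2,0,1],[0,0,-0.15,0,1],[0,0,-0.08,0,1],[0,0,-0.04,0,1],[0,0,0,0,1]]])

```text
time_s: 26.7
position: [0.4611, 0.3095, 0.1576]
tcp_rot: [[0.191, 0.982, -0.0], [0.982, -0.191, -0.0], [-0.0, -0.0, -1.0]]
force: [-0.2, -0.2, -4.7]
opening: 0.156
```

Call:
send_rows(plan=[[[0,0,-0.02,0,1],[0,0,-0.02,0,1],[0,0,-0.02,0,1],[0,0,-0.02,0,1],[0,0,-0.02,0,1],[0,0,-0.02,0,1],[0,0,0,0,1]]])

```text
time_s: 27.4
position: [0.461, 0.3094, 0.154]
tcp_rot: [[0.191, 0.982, -0.0], [0.982, -0.191, -0.0], [-0.0, -0.0, -1.0]]
force: [-0.7, -0.3, -5.3]
opening: 0.156
```

Call:
send_rows(plan=[[[0,0,-0.02,0,1],[0,0,-0.02,0,1],[0,0,-0.02,0,1],[0,0,-0.02,0,1],[0,0,0,0,1]]])

```text
time_s: 27.9
position: [0.461, 0.3094, 0.1516]
tcp_rot: [[0.191, 0.982, -0.0], [0.982, -0.191, -0.0], [-0.0, -0.0, -1.0]]
force: [-0.3, 0.3, -5.1]
opening: 0.161
```

Call:
send_rows(plan=[[[0,0,-0.02,0,1],[0,0,-0.02,0,1],[0,0,-0.02,0,1],[0,0,-0.02,0,1],[0,0,0,0,1]]])

```text
time_s: 28.4
position: [0.4614, 0.3096, 0.1496]
tcp_rot: [[0.191, 0.982, 0.001], [0.982, -0.191, 0.0], [0.0, 0.001, -1.0]]
force: [-0.1, -0.5, -2.3]
opening: 0.156
```

The pattern is down and its load is off the key. Now lowering the key to the pocket floor, feeling for contact.

Call:
send_rows(plan=[[[0,0,-0.04,0,1],[0,0,-0.04,0,1],[0,0,-0.04,0,1],[0,0,-0.04,0,1],[0,0,-0.04,0,1],[0,0,-0.04,0,1],[0,0,-0.04,0,1],[0,0,-0.02,0,1],[0,0,-0.02,0,1],[0,0,0,0,1]]])

```text
time_s: 29.4
position: [0.4611, 0.3094, 0.1396]
tcp_rot: [[0.191, 0.982, -0.0], [0.982, -0.191, -0.0], [-0.0, -0.0, -1.0]]
force: [-0.5, -1.4, -2.6]
opening: 0.155
```

Call:
send_rows(plan=[[[0,0,-0.02,0,1],[0,0,-0.02,0,1],[0,0,-0.01,0,1],[0,0,0,0,1]]])

```text
time_s: 29.8
position: [0.4611, 0.3095, 0.1382]
tcp_rot: [[0.191, 0.982, -0.0], [0.982, -0.191, -0.0], [-0.0, -0.0, -1.0]]
force: [-0.5, -0.8, -1.9]
opening: 0.154
```

Call:
send_rows(plan=[[[0,0,-0.01,0,1],[0,0,-0.01,0,1],[0,0,0,0,1]]])

```text
time_s: 30.1
position: [0.4611, 0.3094, 0.1376]
tcp_rot: [[0.191, 0.982, -0.0], [0.982, -0.191, -0.0], [-0.0, -0.0, -1.0]]
force: [-0.5, -0.2, -1.4]
opening: 0.155
```

Call:
send_rows(plan=[[[0,0,-0.01,0,1],[0,0,-0.01,0,1],[0,0,0,0,1]]])

```text
time_s: 30.4
position: [0.4611, 0.3095, 0.137]
tcp_rot: [[0.191, 0.982, -0.0], [0.982, -0.191, -0.0], [-0.0, -0.0, -1.0]]
force: [0.1, -0.0, -1.7]
opening: 0.158
```

Call:
send_rows(plan=[[[0,0,-0.01,0,1],[0,0,-0.01,0,1],[0,0,0,0,1]]])

```text
time_s: 30.7
position: [0.4611, 0.3095, 0.1364]
tcp_rot: [[0.191, 0.982, -0.0], [0.982, -0.191, -0.0], [-0.0, -0.0, -1.0]]
force: [0.5, -0.6, -1.9]
opening: 0.156
```

Call:
send_rows(plan=[[[0,0,-0.01,0,1],[0,0,-0.01,0,1],[0,0,0,0,1]]])

```text
time_s: 31.0
position: [0.4611, 0.3095, 0.1358]
tcp_rot: [[0.191, 0.982, 0.0], [0.982, -0.191, 0.0], [0.0, 0.0, -1.0]]
force: [0.6, 0.2, -1.7]
opening: 0.157
```

Call:
send_rows(plan=[[[0,0,-0.01,0,1],[0,0,-0.01,0,1],[0,0,0,0,1]]])

```text
time_s: 31.3
position: [0.4613, 0.3096, 0.1358]
tcp_rot: [[0.191, 0.982, 0.001], [0.982, -0.191, 0.0], [0.0, 0.001, -1.0]]
force: [-0.6, -0.8, 2.8]
opening: 0.156
```

Call:
send_rows(plan=[[[0,0,-0.01,0,1],[0,0,-0.01,0,1],[0,0,0,0,1]]])

```text
time_s: 31.6
position: [0.4616, 0.3097, 0.1357]
tcp_rot: [[0.191, 0.982, 0.001], [0.982, -0.191, 0.001], [0.001, 0.001, -1.0]]
force: [-1.1, -0.8, 7.4]
opening: 0.154
```

The foot is on the floor, as the force has risen to +7 N. I'll ease off 0.8 mm, then open.

Call:
send_rows(plan=[[[0,0,0.013,0,1],[0,0,0.013,0,1],[0,0,0,0,1],[0,0,0,0,1]]])

```text
time_s: 32.0
position: [0.4614, 0.3096, 0.1357]
tcp_rot: [[0.191, 0.982, 0.001], [0.982, -0.191, 0.0], [0.0, 0.001, -1.0]]
force: [-0.1, -0.6, 5.4]
opening: 0.154
```

Call:
send_rows(plan=[[[0,0,0,0,0.6],[0,0,0,0,0.4],[0,0,0,0,0.2],[0,0,0,0,0],[0,0,0,0,-0.3],[0,0,0,0,-0.3],[0,0,0,0,-0.3],[0,0,0,0,-0.3]]])

```text
time_s: 32.8
position: [0.4611, 0.3095, 0.1354]
tcp_rot: [[0.191, 0.982, -0.0], [0.982, -0.191, -0.0], [-0.0, -0.0, -1.0]]
force: [-0.2, 0.1, -0.3]
opening: 0.639
```

```bash
python3 - <<'E'
from h import *
s=bot.read_state();print(s['time_s'],s['position'],s['force'],s['moment'],s['opening']*87)
d=imaging.capture('wrist');cv2.imwrite('pics/w14.png',d['img'])
E
```

```text
32.8 [0.46112797 0.30946381 0.13539007] [-0.15816977  0.14226905 -0.26237807] [-0.15558142  0.07060149  0.01560474] 55.61541841015172
```

View pics/w14.png

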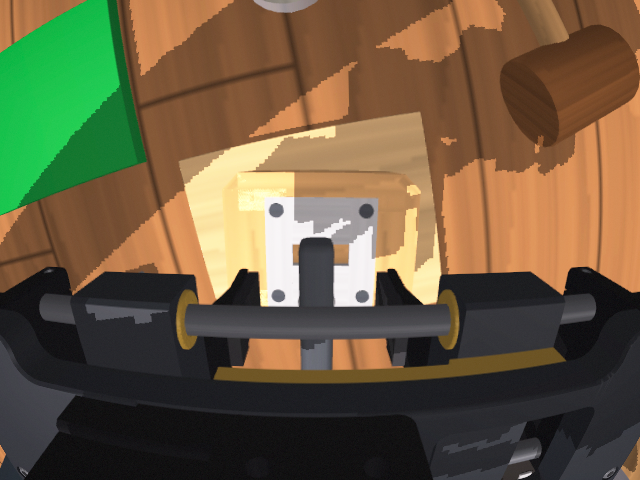

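The key stands upright and free between the open jaws. Going straight up.

Call:
send_rows(plan=[[[0,0,0.1,0,-0.3],[0,0,0.3,0,-0.3],[0,0,0.4,0,-0.3],[0,0,0.6,0,-0.3],[0,0,0.8,0,-0.3],[0,0,1,0,-0.3],[0,0,1,0,-0.3],[0,0,0.5,0,-0.3],[0,0,0,0,-0.3],[0,0,0,0,-0.3],[0,0,0,0,-0.3]]])

```text
time_s: 33.95
position: [0.4603, 0.3091, 0.2755]
tcp_rot: [[0.191, 0.982, -0.002], [0.982, -0.191, -0.001], [-0.001, -0.002, -1.0]]
force: [0.2, 0.9, -0.6]
opening: 0.651
```

```bash
python3 - <<'E'
from h import *
s=bot.read_state();print(s['time_s'],s['position'],s['force'],s['opening']*87)
d=imaging.capture('wrist');cv2.imwrite('pics/w15.png',d['img'])
d=imaging.capture('scene');cv2.imwrite('pics/s15.png',cv2.resize(d['img'][180:400,300:580],None,fx=2.7,fy=2.7))
for c in ['scene','wrist']:
  for t in ['board','pattern','key','key_handle']: print(c,t,[(round(r['conf'],2),np.round(r['at'],4)) for r in mark_of(c,t)][:2])
E
```

```text
33.95 [0.46026691 0.30911227 0.27546053] [ 0.18730476  0.93322232 -0.64060431] 56.606202013388014
scene board [(0.79, array([ 0.2451,  0.4699, -0.0019])), (0.64, array([4.592e-01, 3.093e-01, 2.000e-04]))]
scene pattern [(0.61, array([0.4658, 0.31  , 0.0201])), (0.24, array([0.5238, 0.0246, 0.0023]))]
scene key [(0.51, array([0.4579, 0.3074, 0.0364]))]
scene key_handle [(0.89, array([0.4609, 0.3064, 0.1422]))]
wrist board [(0.76, array([0.2463, 0.4654, 0.0028]))]
wrist pattern [(0.81, array([0.4646, 0.3075, 0.0209]))]
wrist key []
wrist key_handle [(0.83, array([0.4588, 0.3101, 0.1347]))]
```

View pics/w15.png

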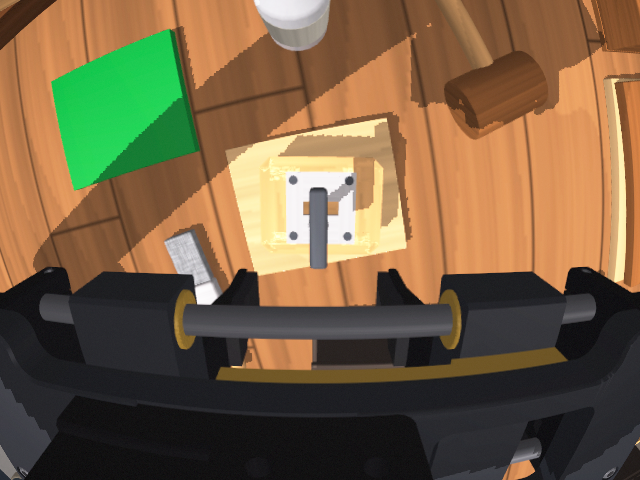

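View pics/s15.png

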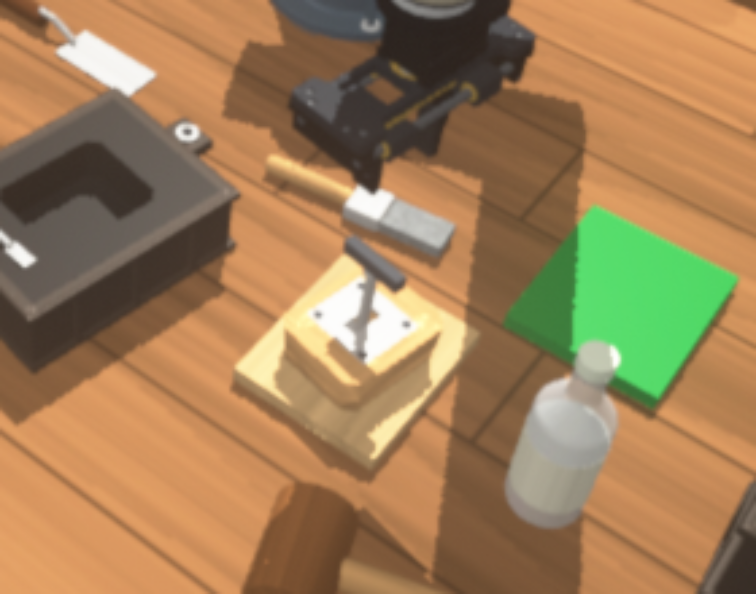

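The pattern lies flat in the middle of the board. The key stands upright and crosswise in the slot, and the arm is clear. Handing in.

```bash
python3 -c "
from rig import bot
print(bot.hand_in())"
```

```text
the job is handed in; nothing more can be done
None
```

I took the key from the tool block and passed its T-head through the slot without any contact force. I then turned it 90° to lock it, drew the pattern straight up, and set it down on the middle of the plywood board. The key is still locked in the plate, and the job is handed in with no verdict reported. The clock read about 34 s at my last look, against the 72 s limit.

My last checks, just before handing in:
- **Pattern position:** The camera networks put the pattern within about 7 mm of the board's centre. In the pictures it looks flat.
- **Key:** It stands upright across the slot, resting on the pocket floor. I did not measure its angle again after letting go, but I had turned it 90° across the slot and it still looks square in the picture.
- **Forces:** Wrist force readings stayed below 8 N. The highest was 7.4 N, when the key's foot touched the pocket floor.
- **Arm and other tools:** The gripper is open and about 14 cm above where it let go. I saw no other tool out of place, but I did not measure each one.

None of the checks failed. The one disagreement is the pattern's height, which the networks gave about 2 mm higher than a flat set-down. That is within their 4 mm accuracy.

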